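# Stamp the delivery slip and hold

### The job

Take the green hand stamp out of its compartment in the tray and stamp the delivery slip on the parcel: bring it straight down inside the black printed box, upright, centred and with its long side along the box's long side, and press gently until its springy foot is roughly half-way in. Do not touch the slip with it outside the box, do not slam it, and leave the other stamps and the things on the table where they are. Finish while still gripping the stamp and holding it pressed there; do not let go.

Things in the scene. Friction and masses are not known exactly. Their poses are not given: they have to be found in the camera images.
- green_stamp_center (a point): Centre line of the green hand stamp (110 mm tall, about 0.1 kg, standing upright on its foot in a tray compartment), 55 mm above the foot underside. x along the stamp's long side, y across, z up. Its green grip block, 42 (x) x 26 (y) mm, spans 17 to 55 mm above this point: grasp it across y, 36 mm above. Below: neck, then a black housing 54 x 36 mm from 31 mm under to 7 mm above this point.
- green_stamp_foot (a joint): How far the green stamp's sprung foot is pressed into its housing: 0 fully out (free or standing under its own weight), 0.016 m is the stop. The spring resists with 2 N at 0 rising to 10 N at 0.016 m (about 500 N/m): half-way in, 8 mm, is about 6 N.
- green_stamp_face (a point): Centre of the underside (stamping face, 44 x 28 mm, flat) of the green stamp's foot; axes as the stamp's: x along the long side, z up the stamp. With the foot out it lies 55 mm below the stamp's centre point.
- green_stamp: The whole green stamp (foot included); origin on the centre line at the underside of the fully extended foot, axes as the stamp's.
- red_stamp: A like stamp with a red grip, in another compartment; same sizes and origin. Leave it.
- blue_stamp: A like stamp with a blue grip, in another compartment; same sizes and origin. Leave it.
- tray: White open tray, 90 (x) x 250 (y) x 32 mm high, walls and floor 5 mm; two cross walls make three compartments in a row along y, each about 80 x 77 mm, one stamp in each in any order, long side roughly along the tray's y. Origin: centre of its underside, on the table. Fixed. It may stand left or right of the robot.
- parcel: Brown cardboard parcel with a pale green tape band, 220 (x) x 280 (y) x 100 mm high, too heavy to shift; origin at the centre of its underside on the table. It stands on the side where the tray is not. Beyond parcel and tray, over 0.74 m ahead of the robot, stand bystanders up to 190 mm high: mug, tape_roll, jar, bowl, water_bottle.
- slip: White delivery slip, 100 (x) x 130 (y) x 3 mm thick, stuck on the parcel's top; its origin lies on its underside (100 mm above the table) below the centre of the printed box. The sheet reaches 87 mm from there towards its +y (grey ruled lines) and 43 mm towards -y.
- ink_box (a point): Centre of the black printed box on the slip's upper face (103 mm above the table): a rectangle, 60 mm inside along its x axis and 44 mm along its y, line 2 mm. x is the box's long side, z points up. Either way round is right.
There are look-alikes about, which are no part of the job. Leave any purple look-alike of the green_stamp alone.

How it is judged:
By the outcome, as a careful person would: the job done as asked, in the order asked, and still so for the second after the job is handed in, while the arm keeps its last pose, push and grip.
It also fails if it takes over 40 s, if anything falls off the work surface, if the arm or the gripper's body presses on something with over 40 N, if the wrist force passes 120 N, or if a joint passes its speed limit or range.

### The arm

A 7-joint arm with a two-finger parallel gripper is mounted at the origin on the work surface. World frame = base frame: x ahead of the robot, y to its left, z up, the work surface at z = 0. Lengths are in m, angles in rad, forces in N, time in s.
With the tool pointing down it reaches from about 0.4 to 0.85 m from the base axis. Payload 4.5 kg.
Tool frame: the origin (TCP) lies on the centre line of the jaws, within the pads' length; the fingertips stand 14 mm ahead of it and the grasp point (between the pads) lies 5 mm behind it (r.tcp_to_tips is the z of the fingertips in the tool frame, in m); z points along the fingers, y is the direction in which the jaws open and shut (so a half turn about z gives the same grasp; the last joint's range is limited). The gripper opens to 88 mm and grips with 3 to 60 N. Pads are 18 mm wide; open, the fingers measure 123 mm over their backs; the gripper's body (75 mm by 187 mm) begins 45 mm behind the grasp point.
Start: joints at [1.344, 0.689, -0.195, 1.565, 0.157, 0.902, -0.215], TCP at [0.161, -0.604, 0.253] pointing down, gripper open.
Joint ranges: [-3.01, 3.01], [-0.46, 2.08], [-1.47, 1.51], [0.13, 2.56], [-1, 4.14], [0.04, 2.09], [-2.66, 2.66]. Speed limits (rad/s): [2.57, 2.57, 3.14, 3.14, 3.14, 3.14, 3.14].

### API

Orientations are given as a unit quaternion [x, y, z, w].
In Python, from plant import r, viewer gives the robot as it stands.
- The arm moves only by the shell command python3 -m inch 'ROWS' [FORCE]. ROWS is JSON, a list of rows, each a list of 3 entries, a list of its own where there are three numbers: the closure, from 0 (fully open) to 1 (shut), then the shift along the tool's x, y, z in cm, then the turn about the tool's z in degrees. In form: [[fingers, [x, y, z], yaw], ...]. A call has 1 to 20 rows; each row is the pose to reach, as a shift and turn from the pose commanded when the call began, along the tool's axes at that moment; what a row does not reach only later rows make up. A row lasts 1/10 s, in which the tool goes at most 50 mm and 8.59 degrees, less where a joint would pass 70% of its speed; a pose out of reach is approached as far as the arm can. A call with a gripper value outside its range is refused whole. The fingers move at their own pace and stop on an object; FORCE is the grip in N (left out, the last holds). Time passes only in rows, so rows that repeat a pose let the fingers close. It gives the time, the measured TCP pose, the force and the opening at its end, in the units of the state.
- r.get_state(): the state, without advancing time (a new reading comes with each control period).
- viewer.snapshot(name): name is "side" or "top"; returns the picture (384x512x3 uint8, red, green, blue); there is no depth.
- viewer.camera_params(name): a dict with "intrinsics" (3x3 intrinsics, pixels), "k1" (the pictures are not rectified: a ray, as slopes to the right and down, at radius r is drawn at 1 + k1 r^2 times it, then the intrinsics apply), "world_to_cam" (4x4, takes a point from world to camera coordinates). Camera axes: x right, y up, looking along -z (the intrinsics and any distortion apply to the point x, -y, -z); pixel columns grow to the right and rows downward; lengths in m; the calibration is good to about 2 mm. A picture is of the moment at which its call begins. camera_params takes no time and is no camera call.
- r.finish_job(): hands the job in, once; it reports no verdict.
Trained networks look in the newest picture that a camera, given by its name, has taken for a name from the list of things; names that differ only in an ending like _2 or _b are one class to them, and where a whole thing is asked for, a point or a joint stands for the part that bears it (a point fixed in the world has none). Each returns a list of dicts, best first, with "p" (0 to 1); they miss things now and then, are a little off and sometimes report something else, mostly with a low value. They report only what shows in the picture. A call takes as long as a camera call. They do not tell look-alikes from the thing itself.
- viewer.outline_of(camera, name): "pixels" (384x512 bool, what is visible of it) and "bbox" ([left, top, width, height] in pixels, round what is visible of it).
The state is a dict: "clock": time; "q": joint angles; "qd": joint speeds; "joint_torque": joint torques, N m; "tool_pos": TCP position; "eef_rot": TCP orientation; "contact_force": force on the tool from outside, world axes, zero at the start; "moment": the same for the moment, N m; "opening": opening from 0.0 (shut) to 1.0 (fully open).
Only numpy, scipy, OpenCV 4.12 (cv2) and the standard library are available. Lean on these libraries where they do the work, as an engineer would, in place of code of your own. Each camera call takes 0.05 s, during which the arm holds its last target.

## Working session

There is one attempt and no reset: what is moved stays moved. The work goes in short steps, Python scripts to look and compute and a shell command to move; the robot and the scene stay as the last step left them, time stands still between calls to the robot, and variables do not carry over. Pictures are saved under pics/ and viewed, and the job is handed in when it is done.

```bash
ls; mkdir -p pics; python3 - <<'E'
from plant import r, viewer
import cv2, numpy as np
for n in ("side","top"):
    im=viewer.snapshot(n); cv2.imwrite(f"pics/{n}0.png",im[:,:,::-1])
    p=viewer.camera_params(n); print(n,np.round(p["intrinsics"],1).tolist(),p["k1"],np.round(p["world_to_cam"],3).tolist())
    for t in ("green_stamp","tray","slip","red_stamp","blue_stamp","parcel"):
        try:
            for d in viewer.outline_of(n,t): print(t,round(d["p"],2),d["bbox"])
        except Exception as e: print(t,e)
s=r.get_state(); print(s); print(r.tcp_to_tips)
E
```

```text
pics
side [[484.7, 0.0, 248.1], [0.0, 484.7, 189.0], [0.0, 0.0, 1.0]] 0.013860344839471442 [[0.807, -0.591, 0.012, -0.478], [0.45, 0.628, 0.635, -0.297], [-0.383, -0.507, 0.772, -0.974], [0.0, 0.0, 0.0, 1.0]]
green_stamp 0.92 [235.6, 123.5, 18.6, 39.8]
green_stamp 0.7 [166.9, 107.9, 21.7, 40.5]
green_stamp 0.62 [197.2, 146.3, 27.2, 39.9]
tray 0.94 [157.4, 126.6, 80.2, 72.1]
slip 0.79 [236.2, 217.3, 77.9, 68.1]
red_stamp 0.77 [182.3, 126.1, 24.1, 35.9]
blue_stamp 0.93 [165.1, 107.6, 23.5, 41.4]
parcel 0.83 [195.7, 195.2, 172.5, 171.7]
parcel 0.18 [181.4, 125.4, 28.0, 33.7]
top [[444.2, 0.0, 254.8], [0.0, 444.2, 191.2], [0.0, 0.0, 1.0]] 0.027400502134515514 [[0.009, -1.0, 0.014, -0.039], [0.98, 0.012, 0.196, -0.584], [-0.196, 0.012, 0.98, -1.046], [0.0, 0.0, 0.0, 1.0]]
green_stamp 0.98 [186.8, 189.4, 21.5, 32.3]
green_stamp 0.8 [181.1, 149.6, 27.3, 24.3]
tray 0.7 [115.1, 184.2, 99.5, 38.1]
slip 0.88 [297.7, 197.4, 57.8, 39.2]
red_stamp 0.78 [153.2, 188.0, 16.8, 25.8]
blue_stamp 0.59 [118.1, 187.1, 22.5, 23.8]
parcel 0.75 [270.7, 172.7, 133.5, 98.3]
parcel 0.7 [116.5, 185.8, 100.3, 36.5]
{'clock': 0.7, 'q': array([ 1.3437987 ,  0.68906252, -0.19459861,  1.56528554,  0.15727308,
        0.90250274, -0.21512638]), 'qd': array([ 1.48771998e-03, -1.27265442e-04,  1.24480767e-03,  8.95686189e-05,
        2.50668063e-04, -1.79574976e-04, -5.61011416e-04]), 'joint_torque': array([-6.55359236e-04, -5.27366173e+01, -1.26711622e+00, -1.53718418e+01,
       -5.18908119e-02, -8.45096984e-04,  2.79108201e-05]), 'tool_pos': array([ 0.16119508, -0.60388693,  0.25276995]), 'eef_rot': array([9.91511644e-01, 1.30017910e-01, 2.32691121e-05, 5.75328614e-05]), 'contact_force': array([ 0.37486636, -0.3120584 ,  0.20028992]), 'moment': array([ 0.0121159 ,  0.00199614, -0.00452712]), 'opening': 0.9989671072986124}
0.014
```

```bash
python3 - <<'E'
import cv2
a=cv2.imread("pics/top0.png"); b=cv2.imread("pics/side0.png")
cv2.imwrite("pics/topc.png",cv2.resize(a[120:300,90:430],None,fx=2.3,fy=2.3,interpolation=cv2.INTER_CUBIC))
cv2.imwrite("pics/sidec.png",cv2.resize(b[70:210,120:320],None,fx=4,fy=4,interpolation=cv2.INTER_CUBIC))
E
```

```text
(no output)
```

View pics/topc.png

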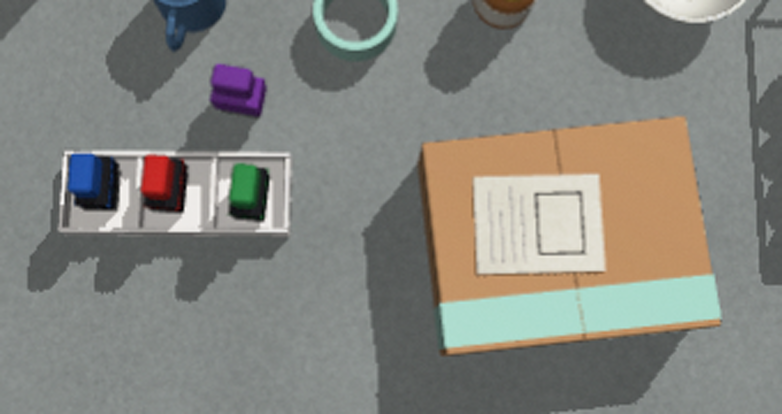

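View pics/sidec.png

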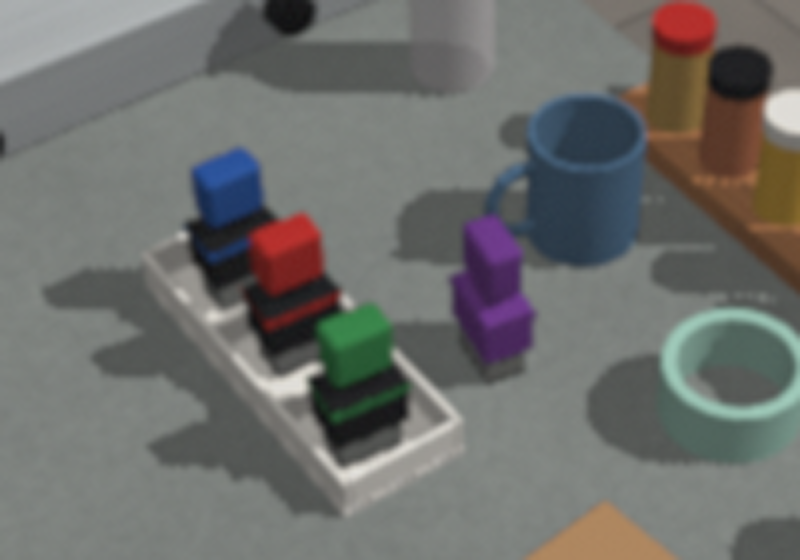

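View pics/side0.png

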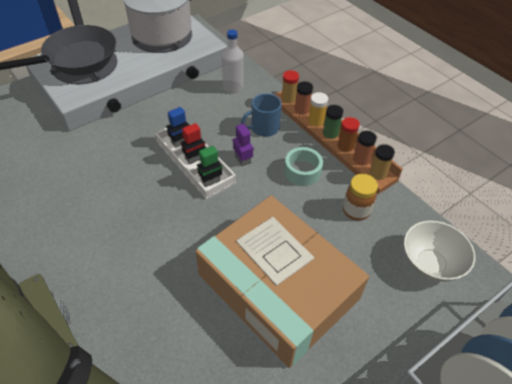

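View pics/top0.png

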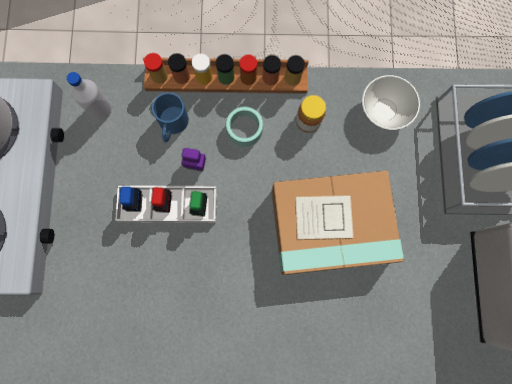

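Candidates in the top view are blue (130,199), red (160,198), green (198,203) and the purple look-alike outside the tray (193,159). I choose the green one in the right-hand compartment, at side view (208,162). The box's long side runs up and down in the top view, with its centre near (333,217).

```bash
cat > h.py <<'E'
import numpy as np, cv2
from scipy.optimize import minimize
from plant import r, viewer
CP={n:viewer.camera_params(n) for n in ("side","top")}
def proj(n,P):
    c=CP[n]; P=np.atleast_2d(P); W=np.array(c["world_to_cam"]); q=P@W[:3,:3].T+W[:3,3]
    u=np.stack([q[:,0]/-q[:,2],-q[:,1]/-q[:,2]],1); u=u*(1+c["k1"]*(u**2).sum(1))[:,None]
    K=np.array(c["intrinsics"]); return u*[K[0,0],K[1,1]]+[K[0,2],K[1,2]]
def rot(a): return np.array([[np.cos(a),-np.sin(a)],[np.sin(a),np.cos(a)]])
def boxpts(x,y,yaw,lx,ly,z0,z1):
    c=np.array([[-1,-1],[1,-1],[1,1],[-1,1]])*[lx/2,ly/2]@rot(yaw).T+[x,y]
    return np.vstack([np.c_[c,np.full(4,z)] for z in (z0,z1)])
def sil(n,P,shape=(384,512)):
    # antialiased convex silhouette
    p=proj(n,P); h=cv2.convexHull(p.astype(np.float32))[:,0]
    m=np.zeros(shape,np.float32); S=8
    x0,y0=np.floor(p.min(0)).astype(int)-1; x1,y1=np.ceil(p.max(0)).astype(int)+2
    big=np.zeros(((y1-y0)*S,(x1-x0)*S),np.uint8)
    cv2.fillPoly(big,[np.round(((h+0.5-[x0,y0])*S-0.5)*16).astype(np.int32)],255,shift=4)
    m[y0:y1,x0:x1]=cv2.resize(big,(x1-x0,y1-y0),interpolation=cv2.INTER_AREA)/255.; return m
def ray(n,uv,z):
    f=lambda xy: ((proj(n,[xy[0],xy[1],z])[0]-uv)**2).sum()
    return minimize(f,[.6,0],method="Nelder-Mead",options=dict(xatol=1e-6,fatol=1e-8)).x
E
cat > meas.py <<'E'
from h import *
ims={n:viewer.snapshot(n).astype(float) for n in ("side","top")}
# green grip
win={"top":(185,185,30,40),"side":(190,140,45,50)}
g={}
for n,im in ims.items():
    x,y,w,h=win[n]; m=np.zeros((384,512)); R,G,B=im[...,0],im[...,1],im[...,2]
    m=np.clip((G-np.maximum(R,B))/60.,0,1); k=np.zeros_like(m); k[y:y+h,x:x+w]=1; g[n]=m*k
    print(n,(g[n]).sum())
def cost(p,cams):
    t=0
    for n in cams:
        P=boxpts(p[0],p[1],p[2],.042,.026,.077,.115); s=cv2.GaussianBlur(sil(n,P),(0,0),.6)
        P2=boxpts(p[0],p[1],p[2],.054,.036,.029,.067)
        ig=(sil(n,P2)>0.5)&(s<0.05)
        t+=(((s-g[n])**2)[~ig]).sum()
    return t
for cams in (("top",),("side",),("top","side")):
  best=None
  for yaw in np.radians([60,80,90,100,120]):
    x0=ray("side" if cams==("side",) else "top",[208,158] if cams==("side",) else [198,202],.1)
    o=minimize(cost,[*x0,yaw],args=(cams,),method="Nelder-Mead",options=dict(initial_simplex=[[*x0,yaw],[x0[0]+.01,x0[1],yaw],[x0[0],x0[1]+.01,yaw],[*x0,yaw+.2]],maxiter=300))
    if best is None or o.fun<best.fun: best=o
  print("stamp",cams,best.x[:2].round(4),np.degrees(best.x[2]).round(1),best.fun.round(1))
# ink box
def grid():
    pass
def boxmodel(n,p):
    o=sil(n,boxpts(*p,.064,.048,.103,.103)); i=sil(n,boxpts(*p,.060,.044,.103,.103)); return o-i
def c2(p,cams):
    t=0
    for n in cams:
        m=cv2.GaussianBlur(boxmodel(n,p),(0,0),.6); k=sil(n,boxpts(*p,.074,.056,.103,.103))>.5
        d=ims[n].mean(2)[k]; t-=np.corrcoef(m[k],d)[0,1]*-1
    return t
for cams in (("top",),("side",),("top","side")):
  best=None
  for yaw in np.radians([-10,0,10]):
    x0=ray("top",[333,217],.103)
    o=minimize(c2,[*x0,yaw],args=(cams,),method="Nelder-Mead",options=dict(initial_simplex=[[*x0,yaw],[x0[0]+.006,x0[1],yaw],[x0[0],x0[1]+.006,yaw],[*x0,yaw+.1]],maxiter=300))
    if best is None or o.fun<best.fun: best=o
  print("box",cams,best.x[:2].round(4),np.degrees(best.x[2]).round(1),best.fun.round(2))
E
python3 meas.py
```

```text
side 284.3833333333334
top 208.31666666666666
stamp ('top',) [ 0.3795 -0.0369] 138.0 370.2
stamp ('side',) [0.5521 0.1084] 151.8 53.3
stamp ('top', 'side') [0.5527 0.108 ] -8.3 84.8
box ('top',) [ 0.5165 -0.2168] 2.2 -0.96
box ('side',) [ 0.5157 -0.2168] 2.3 -0.97
box ('top', 'side') [ 0.5161 -0.2169] 2.1 -1.91
```

```bash
python3 - <<'E'
import cv2,numpy as np
a=cv2.imread("pics/top0.png"); b=cv2.imread("pics/side0.png")
c=[cv2.resize(x,(390,390),interpolation=cv2.INTER_CUBIC) for x in (a[180:230,175:225],b[140:190,185:235])]
cv2.imwrite("pics/greencrop.png",np.hstack(c))
E
```

```text
(no output)
```

View pics/greencrop.png

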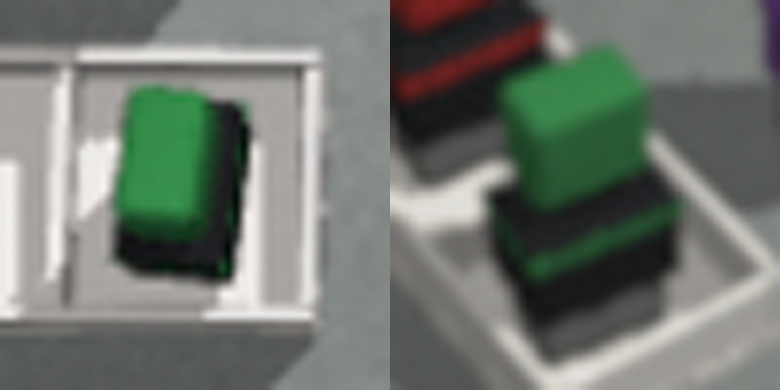

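```bash
sed -i 's/radians(\[60,80,90,100,120\])/radians([-25,-8,8])/; s/x0=ray("side" if.*/x0=np.array([.5527,.108])/; s/\[x0\[0\]+.01,x0\[1\],yaw\],\[x0\[0\],x0\[1\]+.01,yaw\],\[\*x0,yaw+.2\]/[x0[0]+.004,x0[1],yaw],[x0[0],x0[1]+.004,yaw],[*x0,yaw+.15]/' meas.py
cat >> meas.py <<'E'
p=[.5527,.108,np.radians(-8)]
p=SB if 'SB' in globals() else p
out=[]
for n,(x,y) in {"top":(175,180),"side":(185,140)}.items():
    im=np.clip(ims[n],0,255).astype(np.uint8)[...,::-1][y:y+50,x:x+50]; im=cv2.resize(im,(390,390),interpolation=cv2.INTER_CUBIC)
    for P in (boxpts(*p,.042,.026,.077,.115),boxpts(*p,.054,.036,.029,.067)):
        q=((proj(n,P)+.5-[x,y])*7.8-.5).astype(int)
        for k in (0,4): cv2.polylines(im,[q[k:k+4].reshape(-1,1,2)],True,(0,255,255),1)
    out.append(im)
cv2.imwrite("pics/ov.png",np.hstack(out))
E
python3 meas.py
```

```text
side 285.00000000000006
top 208.63333333333333
stamp ('top',) [0.5531 0.1081] -2.2 23.2
stamp ('side',) [0.5522 0.108 ] -26.7 53.2
stamp ('top', 'side') [0.5524 0.1079] -9.3 85.1
box ('top',) [ 0.5164 -0.2169] 2.1 -0.96
box ('side',) [ 0.5157 -0.2169] 2.0 -0.97
box ('top', 'side') [ 0.5161 -0.2169] 2.1 -1.91
```

View pics/ov.png

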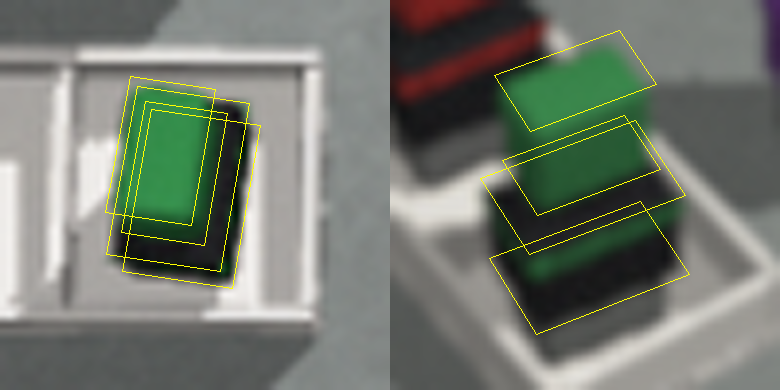

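```bash
cat > fit.py <<'E'
from h import *
def fit(ims,win,z0,p0,free_off=True):
    M={}
    for n,im in ims.items():
        x,y,w,h=win[n]; k=np.zeros((384,512)); k[y:y+h,x:x+w]=1
        R,G,B=im[...,0],im[...,1],im[...,2]
        g=np.clip((G-np.maximum(R,B))/60.,0,1)*k
        d=np.maximum(g,np.clip((85-im.mean(2))/50,0,1))*k
        M[n]=(g,d)
    def cost(p):
        t=0
        for i,n in enumerate(ims):
            off=p[3+2*i:5+2*i]*1000
            A=np.float32([[1,0,off[0]],[0,1,off[1]]])
            s=sil(n,boxpts(*p[:3],.042,.026,z0+.072,z0+.110)); u=sil(n,boxpts(*p[:3],.054,.036,z0+.024,z0+.062))
            hs=(u>.3)&(s<.05)
            f=sil(n,boxpts(*p[:3],.044,.028,z0,z0+.024))
            s_=cv2.GaussianBlur(cv2.warpAffine(s,A,(512,384)),(0,0),.7); u_=cv2.GaussianBlur(cv2.warpAffine(np.maximum(u,s),A,(512,384)),(0,0),.7)
            g,d=M[n]; fo=(f>0.02)&(u<.9)
            t+=(((s_-g)**2)[~hs]).sum()+(((u_-d)**2)[~fo]).sum()+.5*(off**2).sum()*3
        return t
    best=None
    for yaw in (p0[2]-.15,p0[2],p0[2]+.15):
        x=np.r_[p0[:2],yaw,np.zeros(4)]; S=np.vstack([x]+[x+d for d in np.diag([.004,.004,.12]+[.0008]*4)])
        o=minimize(cost,x,method="Nelder-Mead",options=dict(initial_simplex=S,maxiter=900,xatol=1e-6))
        if best is None or o.fun<best.fun: best=o
    print(best.x[:2].round(4),np.degrees(best.x[2]).round(1),"off px",(best.x[3:]*1000).round(2),best.fun.round(1))
    return best.x,M
if __name__=="__main__":
    ims={n:viewer.snapshot(n).astype(float) for n in ("side","top")}
    w={"top":(185,185,25,34),"side":(197,140,32,42)}
    for n in ("side","top"): fit({n:ims[n]},w,.005,[.5525,.108,-.14])
    fit(ims,w,.005,[.5525,.108,-.14])
E
python3 fit.py
```

```text
[0.5541 0.115 ] -26.1 off px [ 0.53  2.45  0.37 -1.57] 144.1
[0.5535 0.108 ] -0.6 off px [-0.11  0.42  0.37 -0.13] 44.4
[0.5524 0.1088] -7.7 off px [-0.36  0.55  0.39 -0.25] 216.3
```

```bash
cat > go.py <<'E'
import sys,numpy as np
from plant import r
from scipy.spatial.transform import Rotation as Ro
def d(x,y,z,yaw):
    s=r.get_state(); R=Ro.from_quat(s["eef_rot"]).as_matrix(); D=R.T@(np.array([x,y,z])-s["tool_pos"])*100
    h=np.degrees(np.arctan2(R[1,0],R[0,0])); t=(h-yaw+180)%360-180
    tilt=np.degrees(np.arccos(-R[2,2]))
    print("now",s["tool_pos"].round(4),"head",h.round(2),"tilt",tilt.round(2),"q",s["q"].round(2),"F",s["contact_force"].round(1),"open",round(s["opening"],3),"t",s["clock"]); print("shift cm",D.round(2),"turn",round(t,2))
d(*map(float,sys.argv[1:5]))
E
python3 go.py .52 -.217 .253 -7;python3 go.py .5525 .108 .19 -7
```

```text
now [ 0.1612 -0.6039  0.2527] head 14.95 tilt 0.0 q [ 1.34  0.69 -0.19  1.57  0.16  0.9  -0.22] F [ 0.2 -0.4  0.4] open 0.998 t 1.0
shift cm [ 4.464e+01 -2.812e+01 -3.000e-02] turn 21.95
now [ 0.1612 -0.6039  0.2527] head 14.95 tilt 0.0 q [ 1.34  0.69 -0.19  1.57  0.16  0.9  -0.22] F [ 0.2 -0.4  0.4] open 0.998 t 1.0
shift cm [ 56.17 -58.69   6.27] turn 21.95
```

```bash
python3 -m inch '[[0.43,[44.6,-28.1,0],22],[0.43,[44.6,-28.1,0],22],[0.43,[44.6,-28.1,0],22],[0.43,[44.6,-28.1,0],22],[0.43,[44.6,-28.1,0],22],[0.43,[44.6,-28.1,0],22],[0.43,[44.6,-28.1,0],22],[0.43,[44.6,-28.1,0],22],[0.43,[44.6,-28.1,0],22],[0.43,[44.6,-28.1,0],22],[0.43,[44.6,-28.1,0],22],[0.43,[44.6,-28.1,0],22],[0.43,[44.6,-28.1,0],22]]' 15; python3 go.py .5525 .108 .19 -7
```

```text
clock: 2.3
tool_pos: [0.5196, -0.2171, 0.2526]
eef_rot: [0.998, -0.061, -0.0, 0.0]
contact_force: [0.2, 0.3, -0.5]
opening: 0.564
now [ 0.5196 -0.2171  0.2526] head -6.98 tilt 0.04 q [ 0.33  0.6  -0.02  1.76  0.02  0.78 -1.4 ] F [ 0.2  0.3 -0.5] open 0.564 t 2.3
shift cm [ -0.69 -32.68   6.25] turn 0.02
```

```bash
python3 -m inch '[[0.43,[-0.2,-4.5,0],0],[0.43,[-0.2,-9,0],0],[0.43,[-0.3,-14,0],0],[0.43,[-0.4,-19,0],0],[0.43,[-0.5,-24,0],0],[0.43,[-0.6,-28,0],0],[0.43,[-0.7,-31,1],0],[0.43,[-0.7,-32.7,3],0],[0.43,[-0.7,-32.7,6.2],0],[0.43,[-0.7,-32.7,6.2],0],[0.43,[-0.7,-32.7,6.2],0]]'; python3 go.py .5525 .108 .091 -7
python3 - <<'E'
from h import *
a=[]
for n,(x,y) in {"top":(160,160),"side":(170,80)}.items():
    im=viewer.snapshot(n)[:,:,::-1]; c=cv2.resize(im[y:y+100,x:x+100],(390,390),interpolation=cv2.INTER_CUBIC); a.append(c)
cv2.imwrite("pics/pre.png",np.hstack(a))
E
```

```text
clock: 3.4
tool_pos: [0.5527, 0.1057, 0.1909]
eef_rot: [0.998, -0.063, -0.0, 0.001]
contact_force: [-0.8, -1.2, 0.3]
opening: 0.565
now [0.5527 0.1057 0.1909] head -7.23 tilt 0.12 q [-0.28  0.69  0.01  1.82 -0.01  0.63 -1.96] F [-0.8 -1.2  0.3] open 0.565 t 3.4
shift cm [-0.04 -0.25  9.99] turn -0.23
```

View pics/pre.png

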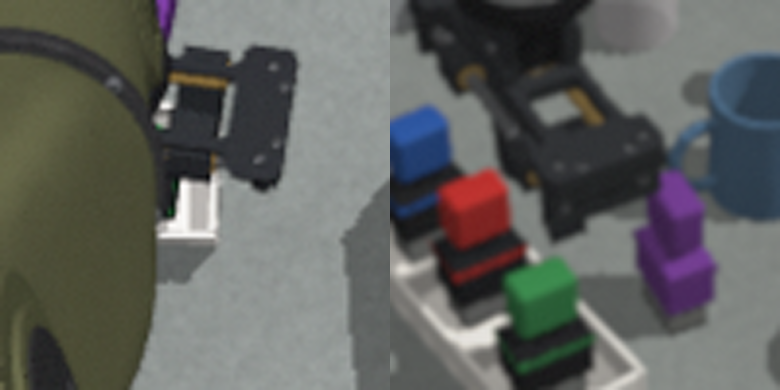

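```bash
python3 - <<'E'
from h import *
for P in ([.5527,.1057,.177],[.5527,.081,.177],[.5527,.1307,.177],[.5527,.1057,.091],[.5527,.1057,.115]): print(P,proj("side",P).round(1))
from plant import r
print(r.get_state()["tool_pos"])
E
```

```text
[0.5527, 0.1057, 0.177] [[207.5 131.4]]
[0.5527, 0.081, 0.177] [[213.5 137.7]]
[0.5527, 0.1307, 0.177] [[201.5 125.2]]
[0.5527, 0.1057, 0.091] [[209.4 157.4]]
[0.5527, 0.1057, 0.115] [[208.9 150.4]]
[0.55383227 0.10642522 0.19213061]
```

```bash
python3 -m inch '[[0.43,[0,0,0],0],[0.43,[0,0,2],0],[0.43,[0,0,4],0],[0.43,[0,0,6],0],[0.43,[0,0,8],0],[0.43,[0,0,9],0],[0.43,[0,0,9.9],0],[0.43,[0,0,9.9],0],[0.43,[0,0,9.9],0]]'; python3 go.py .5525 .108 .091 -7
python3 - <<'E'
from h import *
a=[]
for n,(x,y) in {"top":(160,160),"side":(170,80)}.items():
    im=viewer.snapshot(n)[:,:,::-1]; c=cv2.resize(im[y:y+100,x:x+100],(390,390),interpolation=cv2.INTER_CUBIC); a.append(c)
cv2.imwrite("pics/pre2.png",np.hstack(a))
E
```

```text
clock: 4.4
tool_pos: [0.5533, 0.108, 0.0923]
eef_rot: [0.998, -0.062, 0.001, -0.0]
contact_force: [-0.2, 0.1, -0.5]
opening: 0.569
now [0.5533 0.108  0.0923] head -7.06 tilt 0.06 q [-0.28  0.85  0.01  1.88 -0.01  0.41 -1.96] F [-0.2  0.1 -0.5] open 0.569 t 4.4
shift cm [-0.08  0.01  0.13] turn -0.06
```

View pics/pre2.png

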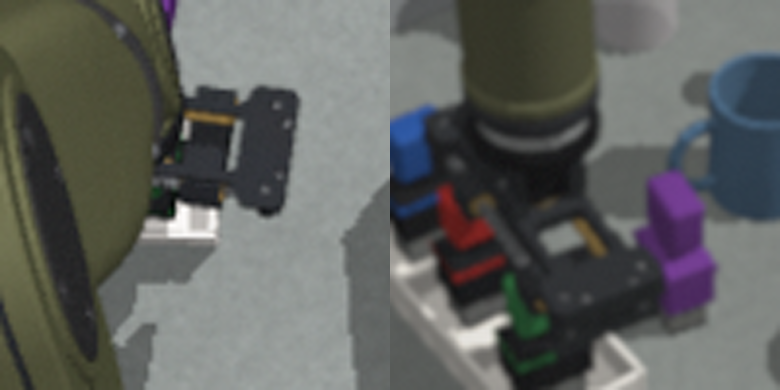

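The open jaws straddle the green grip, seen at side view about (207,155), with no contact force. Closing.

```bash
python3 -m inch '[[0.55,[0,0,0],0],[0.65,[0,0,0],0],[0.72,[0,0,0],0],[0.8,[0,0,0],0],[1,[0,0,0],0],[1,[0,0,0],0],[1,[0,0,0],0],[1,[0,0,0],0]]' 30; python3 go.py .5525 .108 .22 -7
```

```text
clock: 5.3
tool_pos: [0.553, 0.108, 0.0918]
eef_rot: [0.998, -0.062, 0.0, -0.0]
contact_force: [-0.2, 0.0, 2.6]
opening: 0.296
now [0.553  0.108  0.0918] head -7.06 tilt 0.02 q [-0.28  0.85  0.01  1.88 -0.01  0.41 -1.96] F [-0.2  0.   2.6] open 0.296 t 5.3
shift cm [-5.000e-02  1.000e-02 -1.282e+01] turn -0.06
```

```bash
python3 -m inch '[[1,[0,0,-0.5],0],[1,[0,0,-1.5],0],[1,[0,0,-3],0],[1,[0,0,-5],0],[1,[0,0,-7.5],0],[1,[0,0,-10],0],[1,[0,0,-12.5],0],[1,[0,0,-15],0],[1,[0,0,-16.5],0],[1,[0,0,-17],0],[1,[0,0,-17],0]]'; python3 go.py .5161 -.2169 .262 2.1
python3 - <<'E'
from h import *
im=viewer.snapshot("side")[:,:,::-1]; cv2.imwrite("pics/lift.png",cv2.resize(im[60:210,120:320],None,fx=3.5,fy=3.5,interpolation=cv2.INTER_CUBIC))
E
```

```text
clock: 6.4
tool_pos: [0.5529, 0.108, 0.2625]
eef_rot: [0.998, -0.062, 0.001, -0.0]
contact_force: [-0.2, -0.8, -1.6]
opening: 0.292
now [0.5529 0.108  0.2625] head -7.06 tilt 0.07 q [-0.29  0.59  0.02  1.75 -0.01  0.8  -1.95] F [-0.2 -0.8 -1.6] open 0.292 t 6.4
shift cm [3.400e-01 3.269e+01 3.000e-02] turn -9.16
```

View pics/lift.png

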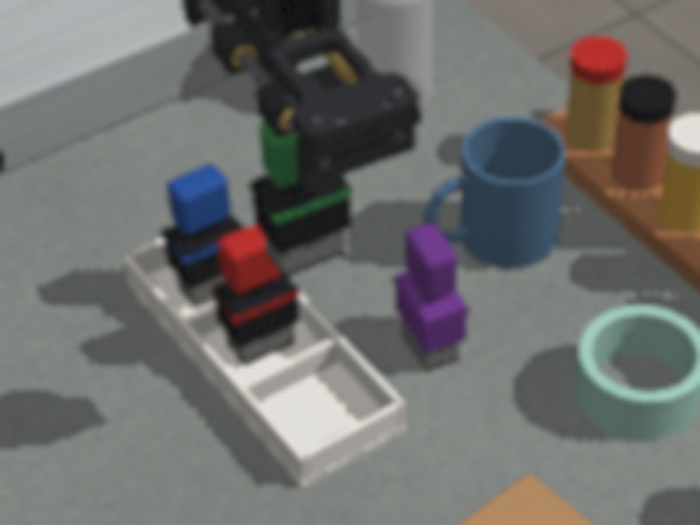

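The stamp is off the tray, and red and blue are still in place. Moving over the box.

```bash
python3 -m inch '[[1,[0,0.7,0],0],[1,[0,2,0],-1],[1,[0.1,4,0],-2],[1,[0.1,6.5,0],-3],[1,[0.1,9.5,0],-4],[1,[0.2,13,0],-5],[1,[0.2,16.5,0],-6],[1,[0.2,20,0],-7],[1,[0.3,23.5,0],-8],[1,[0.3,26.5,0],-9],[1,[0.3,29,0],-9.2],[1,[0.3,31,0],-9.2],[1,[0.3,32.2,0],-9.2],[1,[0.3,32.7,0],-9.2],[1,[0.3,32.7,0],-9.2],[1,[0.3,32.7,0],-9.2]]'; python3 go.py .5161 -.2169 .21 2.1
```

```text
clock: 8.05
tool_pos: [0.5159, -0.2155, 0.2615]
eef_rot: [1.0, 0.02, -0.0, -0.001]
contact_force: [0.4, 0.9, -1.4]
opening: 0.291
now [ 0.5159 -0.2155  0.2615] head 2.24 tilt 0.06 q [ 0.35  0.59 -0.07  1.76  0.05  0.8  -1.27] F [ 0.4  0.9 -1.4] open 0.291 t 8.05
shift cm [0.02 0.15 5.15] turn 0.14
```

```bash
python3 -m inch '[[1,[0,0,1],0],[1,[0,0,2.5],0],[1,[0,0,4],0],[1,[0,0,5],0],[1,[0,0,5.5],0],[1,[0,0,5.8],0],[1,[0,0,5.8],0],[1,[0,0,5.8],0]]'; python3 go.py .5161 -.2169 .21 2.1
python3 - <<'E'
from h import *
a=[]
for n,(x,y) in {"top":(280,170),"side":(220,170)}.items():
    im=viewer.snapshot(n)[:,:,::-1]; cv2.imwrite(f"pics/{n}_hov_raw.png",im); c=cv2.resize(im[y:y+100,x:x+100],(400,400),interpolation=cv2.INTER_CUBIC); a.append(c)
cv2.imwrite("pics/hov.png",np.hstack(a))
E
```

```text
clock: 8.85
tool_pos: [0.516, -0.2169, 0.2041]
eef_rot: [1.0, 0.019, 0.0, 0.0]
contact_force: [-1.5, -0.1, -0.7]
opening: 0.293
now [ 0.516  -0.2169  0.2041] head 2.15 tilt 0.06 q [ 0.35  0.67 -0.06  1.82  0.06  0.66 -1.28] F [-1.5 -0.1 -0.7] open 0.293 t 8.85
shift cm [ 0.01 -0.   -0.59] turn 0.05
```

View pics/hov.png

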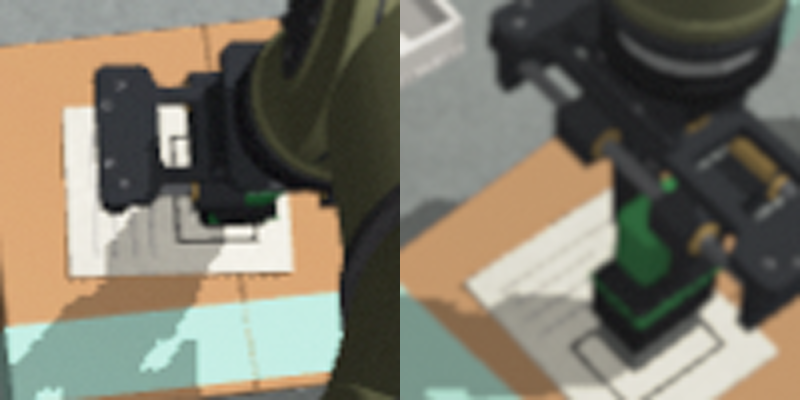

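```bash
cat > ov.py <<'E'
from h import *
import sys
zf=float(sys.argv[1]); name=sys.argv[2]
s=r.get_state(); a=[]
p=[.516,-.2169,np.radians(2.1)]
for n,(x,y) in {"top":(315,200),"side":(255,215)}.items():
    im=cv2.resize(viewer.snapshot(n)[y:y+50,x:x+50,::-1],(400,400),interpolation=cv2.INTER_CUBIC)
    for P,c in ((boxpts(*p,.054,.036,zf+.024,zf+.062),(0,255,255)),(boxpts(*p,.044,.028,zf,zf),(255,0,255)),(boxpts(.5161,-.2169,p[2],.062,.046,.103,.103),(0,0,255))):
        q=((proj(n,P)+.5-[x,y])*8-.5).astype(int)
        for k in (0,4): cv2.polylines(im,[q[k:k+4].reshape(-1,1,2)],True,c,1)
    a.append(im)
cv2.imwrite(f"pics/{name}.png",np.hstack(a))
E
python3 ov.py .117 ovh
```

```text
(no output)
```

View pics/ovh.png

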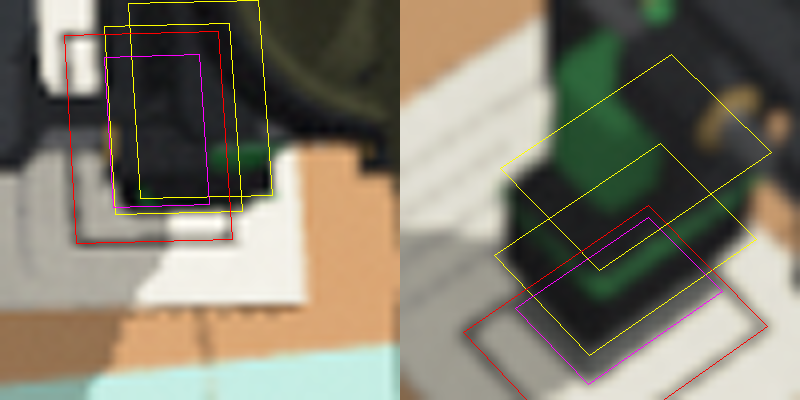

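```bash
python3 -m inch '[[1,[0,0,0.4],0],[1,[0,0,0.8],0],[1,[0,0,1.0],0],[1,[0,0,1.0],0],[1,[0,0,1.0],0]]'; python3 go.py .5161 -.2169 .19 2.1; python3 ov.py .107 ovh2
python3 - <<'E'
from h import *
im=viewer.snapshot("side")[:,:,::-1]; cv2.imwrite("pics/hov2.png",cv2.resize(im[215:275,250:320],None,fx=9,fy=9,interpolation=cv2.INTER_CUBIC))
E
```

```text
clock: 9.55
tool_pos: [0.5157, -0.2169, 0.1936]
eef_rot: [1.0, 0.019, -0.0, 0.0]
contact_force: [1.3, 0.5, -0.4]
opening: 0.294
now [ 0.5157 -0.2169  0.1936] head 2.14 tilt 0.01 q [ 0.35  0.68 -0.06  1.83  0.06  0.63 -1.28] F [ 1.3  0.5 -0.4] open 0.294 t 9.55
shift cm [0.04 0.   0.36] turn 0.04
```

View pics/ovh2.png

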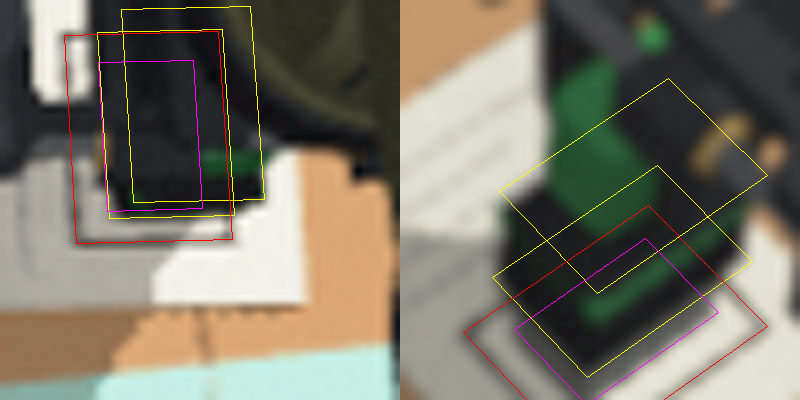

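View pics/hov2.png

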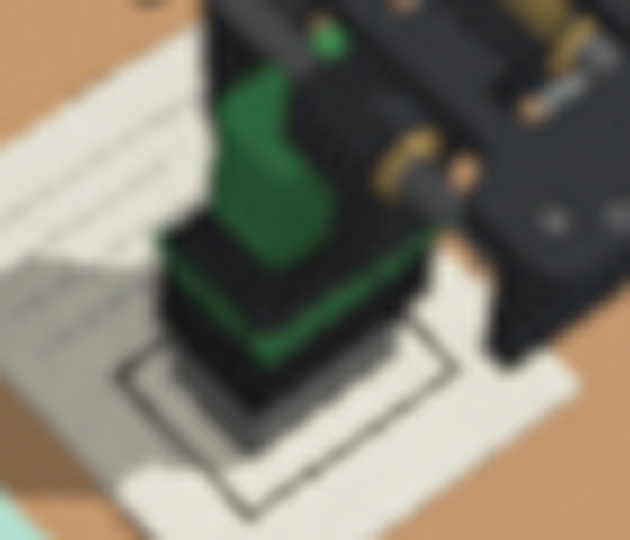

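```bash
python3 - <<'E'
from h import *
f=lambda P:((proj("side",P)+.5-[250,215])*9-.5).round(0).tolist()
y=np.radians(2.1)
print("box line",f(boxpts(.5161,-.2169,y,.062,.046,.103,.103)[:4]))
for dx,dy in((0,0),(.003,0),(0,.003)): print(dx,dy,f(boxpts(.5161+dx,-.2169+dy,y,.044,.028,.103,.103)[:4]))
print("z.1068",f(boxpts(.5161,-.2169,y,.044,.028,.1068,.1068)[:4]))
E
```

```text
box line [[250.0, 516.0], [459.0, 367.0], [324.0, 232.0], [117.0, 374.0]]
0 0 [[254.0, 466.0], [402.0, 361.0], [321.0, 278.0], [173.0, 380.0]]
0.003 0 [[265.0, 459.0], [413.0, 354.0], [331.0, 271.0], [184.0, 373.0]]
0 0.003 [[246.0, 456.0], [394.0, 352.0], [312.0, 269.0], [165.0, 370.0]]
z.1068 [[255.0, 457.0], [404.0, 352.0], [322.0, 269.0], [174.0, 371.0]]
```

```bash
python3 -m inch '[[1,[0,0,0.1],0],[1,[0,0,0.2],0],[1,[0,0,0.3],0],[1,[0,0,0.4],0],[1,[0,0,0.5],0],[1,[0,0,0.5],0],[1,[0,0,0.5],0],[1,[0,0,0.5],0]]'; python3 - <<'E'
from h import *
import time
for i in range(3):
    viewer.snapshot("side"); s=r.get_state(); print(s["tool_pos"].round(4),s["contact_force"].round(2))
E
```

```text
clock: 10.5
tool_pos: [0.5158, -0.2169, 0.1889]
eef_rot: [1.0, 0.019, 0.0, 0.0]
contact_force: [-0.6, 0.9, 1.8]
opening: 0.292
[ 0.5157 -0.2169  0.1889] [-0.15  0.32  1.72]
[ 0.5158 -0.2169  0.1888] [-0.59 -0.56  1.84]
[ 0.5157 -0.2169  0.1888] [-1.21  0.54  2.44]
```

```bash
python3 -m inch '[[1,[0,0,0.1],0],[1,[0,0,0.2],0],[1,[0,0,0.3],0],[1,[0,0,0.4],0],[1,[0,0,0.5],0],[1,[0,0,0.6],0],[1,[0,0,0.65],0],[1,[0,0,0.65],0],[1,[0,0,0.65],0],[1,[0,0,0.65],0]]'; python3 - <<'E'
from h import *
F=[]
for i in range(6):
    im=viewer.snapshot("side"); s=r.get_state(); F.append(s["contact_force"]); 
print(s["tool_pos"].round(4),np.mean(F,0).round(2),s["eef_rot"].round(4),s["opening"])
cv2.imwrite("pics/press.png",cv2.resize(im[215:275,250:320,::-1],None,fx=9,fy=9,interpolation=cv2.INTER_CUBIC))
E
```

```text
clock: 11.65
tool_pos: [0.5157, -0.2168, 0.1823]
eef_rot: [1.0, 0.019, 0.0, 0.0]
contact_force: [-0.9, 2.5, 4.4]
opening: 0.294
[ 0.5158 -0.2168  0.1823] [-0.36  1.34  5.21] [9.998e-01 1.880e-02 1.000e-04 0.000e+00] 0.2937109410827023
```

View pics/press.png

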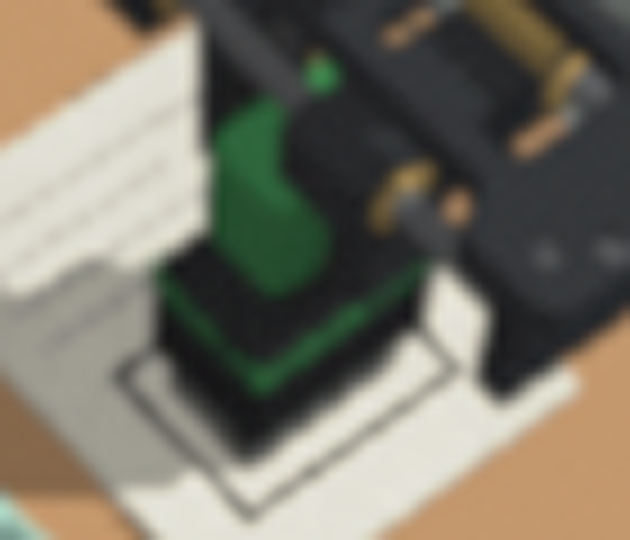

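```bash
python3 - <<'E'
from h import *
s=r.get_state(); print(s["clock"],s["tool_pos"].round(4),s["contact_force"].round(2)); 
print(r.finish_job())
E
```

```text
11.95 [ 0.5158 -0.2168  0.1823] [-0.56  0.61  4.32]
the job is handed in; nothing more can be done
None
```

I took the green stamp from the tray's right-hand compartment and lowered it straight down inside the black box. I handed the job in at about 12 s with the stamp still gripped and pressed.

**Centring:** the gripper stood within about 0.5 mm of the measured box centre and was lined up with the box's long side to about 0.1°. In the side view just before contact, the foot's visible corners were within about 1 mm of where a centred stamp would show.

**Press depth:** by the gripper's height the foot was about 7.5 mm in. The averaged wrist reading of 5.2 N, plus about 1.2 N for the stamp's weight, suggests roughly 8–9 mm. Single readings varied by about 1 N (the last one was 4.3 N), so the depth is about half-way but not exact.

**Grip and upright:** the opening stayed at about 26 mm throughout, the width of the grip block, and the tool was within about 0.1° of vertical.

**Disagreement:** the two cameras gave different angles for the stamp in the tray, about −1° from the top and −26° from the side. I used −7°, near the combined fit. The closed jaws measured exactly the grip's width, so the stamp sat square in them.

**Other things:** red and blue were still in their compartments and the purple look-alike was untouched after the lift. I did not take a full-scene picture after that.

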